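# Lay out the potato samples by size

### The arm

A 6-joint arm with a two-finger parallel gripper is mounted at the origin on the work surface. World frame = base frame: x ahead of the robot, y to its left, z up, the work surface at z = 0. Lengths are in m, angles in rad, forces in N, time in s.
With the tool pointing down it reaches from about 0.325 to 0.85 m from the base axis. Payload 15.5 kg.
Tool frame: the origin (TCP) lies at the very end of the fingers, on their centre line; the grasp point (between the pads) lies 19 mm behind it (env.tcp_to_grasp is the z of the grasp point in the tool frame, in m); z points along the fingers, y is the direction in which the jaws open and shut (so a half turn about z gives the same grasp; the last joint's range is limited). The gripper opens to 91 mm and grips with 3 to 60 N. Pads are 32 mm wide; open, the fingers measure 118 mm over their backs; the gripper's body (76 mm by 178 mm) begins 60 mm behind the grasp point.
Start: joints at [-1.379, 0.494, 1.345, -0, 1.302, -0.096], TCP at [0.177, -0.599, 0.214] pointing down, gripper open.
Joint ranges: [-2.91, 2.91], [-0.82, 2.16], [0.22, 2.67], [-1.22, 4.37], [0.12, 2.79], [-3.08, 3.08]. Speed limits (rad/s): [1.89, 1.89, 2.57, 3.01, 3.01, 3.01].

### API

Orientations are given as a unit quaternion [x, y, z, w].
In Python, from rig import env, eyes, spotter gives the robot as it stands.
- The arm moves only by the shell command python3 -m crank 'ROWS'. ROWS is JSON, a list of rows, each a list of 7 numbers: the shift along the world's x, y, z in units of 0.03 m (1.0 is 0.03 m), then the turn, a rotation vector about the world's x, y, z in units of 0.08 rad (1.0 is 0.08 rad), then the opening, from -1 (shut) to 1 (fully open). In form: [[dx, dy, dz, rx, ry, rz, fingers], ...]. A call has exactly 10 rows; each row shifts and turns the commanded pose from where the row before left it; what a row does not reach is not made up. A row lasts 1/10 s, in which the tool goes at most 50 mm and 8.59 degrees, less where a joint would pass 70% of its speed; a pose out of reach is approached as far as the arm can. A call with a number of a shift or a turn outside -1 to 1 is refused whole. A call with a gripper value outside its range is refused whole. The fingers move at their own pace and stop on an object; the grip force is fixed at half the most. Time passes only in rows, so rows that do not move let the fingers close, or fill a call up. It gives the time, the measured TCP pose, the force and the opening at its end, in the units of the state.
- env.read_state(): the state, without advancing time (a new reading comes with each control period).
- eyes.camera(name): name is "scene" or "top" or "wrist"; returns a dict with "color" (480x640x3 uint8, blue, green, red), "fx", "fy", "cx", "cy" (pixels), "D" ([k1, k2, p1, p2, k3] as OpenCV has them; the pictures are not rectified), "R" (3x3) and "t" (3): a world point X has camera coordinates R X + t; the wrist camera has in their place "tool_from_camera" (4x4, takes a point from camera to tool coordinates, whose origin is the TCP and whose axes are the flange's). Camera axes: x right, y down, z forward; pixel columns grow to the right and rows downward; lengths in m; the calibration is good to about 2 mm. A picture is of the moment at which its call begins: read the wrist's pose just before it. There is no depth.
- env.sign_off(): hands the job in, once; it reports no verdict.
Trained networks look in a picture, given as the dict that the camera call returned (one of the last four; its "shot" number tells which), for a name from the list of things; names that differ only in an ending like _2 or _b are one class to them, and where a whole thing is asked for, a point or a joint stands for the part that bears it (a point fixed in the world has none). Each returns a list of dicts, best first, with "conf" (0 to 1); they miss things now and then, are a little off and sometimes report something else, mostly with a low value. They report only what shows in the picture. A call takes as long as a camera call. They do not tell look-alikes from the thing itself.
- spotter.find_in(picture, thing): "at" ([row, column] in pixels, amid what is visible of it).
- spotter.regions_of(picture, thing): "region" (480x640 bool, what is visible of it) and "at" ([row, column] in pixels, amid what is visible of it).
- spotter.landmark_of(picture, thing): "at" ([row, column] in pixels: a listed point, or the origin of a listed thing).
The state is a dict: "time_s": time; "qpos": joint angles; "qvel": joint speeds; "tau": joint torques, N m; "ee_pos": TCP position; "tool_rot": TCP orientation; "wrist_force": force on the tool from outside, world axes, zero at the start; "torque": the same for the moment, N m; "opening": opening from 0.0 (shut) to 1.0 (fully open).
Only numpy, scipy, OpenCV 4.12 (cv2) and the standard library are available. Lean on these libraries where they do the work, as an engineer would, in place of code of your own. Each camera call takes 0.05 s, during which the arm holds its last target. There are 200 camera calls.

### The job

Lay the four potatoes out in the row of white sample trays in order of size for weighing: the smallest in the tray at the bench scale's end of the row, the next larger in the next tray, and so on to the largest in the tray farthest from the scale. Put each one in the middle of its own tray, lying along the tray's length, set down without dropping it. Leave the glass beaker among them standing in its place.

Things in the scene. Friction and masses are not known exactly. Their poses are not given: they have to be found in the camera images.
- potato_1_centre (a point): the smallest of four brown potatoes: 74 mm long, 44 mm wide, 42 mm high, about 74 g, loose, lying on the bench on its slightly flattened underside; it tapers like an egg to both ends. The point is its centre, half-way up (21 mm above what it lies on); x runs along its length, z up. Can be gripped across its width from above.
- potato_2_centre (a point): the second smallest of four brown potatoes: 88 mm long, 50 mm wide, 46 mm high, about 110 g, loose, lying on the bench on its slightly flattened underside; it tapers like an egg to both ends. The point is its centre, half-way up (23 mm above what it lies on); x runs along its length, z up. Can be gripped across its width from above.
- potato_3_centre (a point): the second largest of four brown potatoes: 102 mm long, 56 mm wide, 50 mm high, about 155 g, loose, lying on the bench on its slightly flattened underside; it tapers like an egg to both ends. The point is its centre, half-way up (25 mm above what it lies on); x runs along its length, z up. Can be gripped across its width from above.
- potato_4_centre (a point): the largest of four brown potatoes: 116 mm long, 62 mm wide, 54 mm high, about 210 g, loose, lying on the bench on its slightly flattened underside; it tapers like an egg to both ends. The point is its centre, half-way up (27 mm above what it lies on); x runs along its length, z up. Can be gripped across its width from above.
- tray_1: one of four identical white sample trays standing in a straight row, about 130 mm from centre to centre (their numbers say nothing of their order in the row): 140 mm long (x), 120 mm wide (y), floor 4 mm thick, rim 10 mm high and 3 mm thick, does not move. The origin is the centre of its underside on the bench; x is its length, across the row; y is along the row; z up.
- tray_2: one of four identical white sample trays standing in a straight row, about 130 mm from centre to centre (their numbers say nothing of their order in the row): 140 mm long (x), 120 mm wide (y), floor 4 mm thick, rim 10 mm high and 3 mm thick, does not move. The origin is the centre of its underside on the bench; x is its length, across the row; y is along the row; z up.
- tray_3: one of four identical white sample trays standing in a straight row, about 130 mm from centre to centre (their numbers say nothing of their order in the row): 140 mm long (x), 120 mm wide (y), floor 4 mm thick, rim 10 mm high and 3 mm thick, does not move. The origin is the centre of its underside on the bench; x is its length, across the row; y is along the row; z up.
- tray_4: one of four identical white sample trays standing in a straight row, about 130 mm from centre to centre (their numbers say nothing of their order in the row): 140 mm long (x), 120 mm wide (y), floor 4 mm thick, rim 10 mm high and 3 mm thick, does not move. The origin is the centre of its underside on the bench; x is its length, across the row; y is along the row; z up.
- scale: white bench scale with a steel platform and a display on its front, 270 x 210 mm, 84 mm high, does not move; it stands past one end of the row of trays (left or right), a wide aluminium pot (280 mm across without handles, 108 mm high) stands past the other end. The origin is the centre of its underside.
- beaker: small glass beaker, 59 mm across, 80 mm high, about 110 g, standing loose on the bench among the potatoes; it is not to be moved; nothing else among the potatoes and trays is taller. The origin is the centre of its underside; z up.
Things that resemble listed ones, but are neither listed nor needed, are in the scene too. What is shaped like the part that bears potato_4_centre but orange is not meant. What is shaped like the tray_2 but turquoise is not meant.

How it is judged:
By the outcome, as a careful person would: the job done as asked, in the order asked, and still so for the second after the job is handed in, with the robot touching nothing.
It also fails if it takes over 118 s, if anything falls off the work surface, if the arm or the gripper's body presses on something with over 40 N, if the wrist force passes 120 N, or if a joint passes its speed limit or range.

## Working session

There is one attempt and no reset: what is moved stays moved. The work goes in short steps, Python scripts to look and compute and a shell command to move; the robot and the scene stay as the last step left them, time stands still between calls to the robot, and variables do not carry over. Pictures are saved under pics/ and viewed, about 12 in all and at most 16, crops included, and the job is handed in when it is done.

```bash
ls; mkdir -p pics; cat > h.py <<'E'
import numpy as np, cv2
from rig import env, eyes, spotter
from scipy.spatial.transform import Rotation as Ro
def px2w(c,rc,z):
    K=np.array([[c['fx'],0,c['cx']],[0,c['fy'],c['cy']],[0,0,1]])
    rc=np.atleast_2d(np.asarray(rc,float))
    u=cv2.undistortPoints(rc[:,::-1].reshape(-1,1,2).copy(),K,np.array(c['D'],float)).reshape(-1,2)
    R=np.array(c['R']);t=np.array(c['t'])
    d=np.c_[u,np.ones(len(u))]@R; o=-R.T@t
    return o+d*((z-o[2])/d[:,2])[:,None]
E
python3 - <<'E'
from h import *
s=env.read_state();print(s)
for n in ("top","scene"):
    c=eyes.camera(n);cv2.imwrite(f'pics/{n}0.png',c['color'])
    R=np.array(c['R']);print(n,-R.T@np.array(c['t']),R[2])
    for th in ("potato_1_centre","tray_1","scale","beaker"):
        for r in spotter.landmark_of(c,th):
            z={'p':.025}.get(th[0],0.0)
            print(th,np.round(r['at']),round(r['conf'],2),np.round(px2w(c,r['at'],z)[0],3))
E
```

```text
pics
{'time_s': 0.0, 'qpos': array([-1.37846822e+00,  4.94190727e-01,  1.34613253e+00, -1.09322240e-05,
        1.30249240e+00, -9.55210299e-02]), 'qvel': array([-0.00111197, -0.0002024 ,  0.00130549,  0.00070318,  0.00167356,
        0.00061969]), 'tau': array([-3.16843143e-03, -8.78830290e+01, -3.81869817e+01,  7.06246169e-02,
        5.32746711e-02, -5.63172762e-05]), 'ee_pos': array([ 0.17734553, -0.59891483,  0.2133331 ]), 'tool_rot': array([ 9.89660332e-01,  1.43429611e-01, -3.48506430e-05, -6.10527794e-04]), 'wrist_force': array([-0.16458336,  0.65848814, -0.24134723]), 'torque': array([ 0.01224484, -0.06572339,  0.0229689 ]), 'opening': 1.0029182253474205}
top [0.3354753  0.01881851 1.2261465 ] [ 0.07111208 -0.02161855 -0.99723403]
potato_1_centre [266. 212.] 0.78 [0.352 0.273 0.025]
potato_1_centre [187. 512.] 0.72 [ 0.581 -0.515  0.025]
potato_1_centre [268. 424.] 0.67 [ 0.36  -0.276  0.025]
tray_1 [170. 337.] 0.96 [ 0.617 -0.045  0.   ]
tray_1 [175. 246.] 0.86 [0.596 0.196 0.   ]
tray_1 [170. 390.] 0.62 [ 0.62  -0.188  0.   ]
scale [186. 511.] 0.71 [ 0.588 -0.523  0.   ]
scale [168. 292.] 0.25 [0.617 0.075 0.   ]
beaker [232. 322.] 0.83 [ 0.447 -0.011  0.   ]
scene [1.42697306 0.52074733 1.46330943] [-0.55545277 -0.2949346  -0.77748685]
potato_1_centre [264. 420.] 0.46 [0.343 0.279 0.025]
tray_1 [271. 251.] 0.98 [ 0.613 -0.186  0.   ]
tray_1 [304. 324.] 0.96 [0.608 0.076 0.   ]
tray_1 [175. 289.] 0.96 [ 0.185 -0.305  0.   ]
tray_1 [292. 286.] 0.67 [ 0.627 -0.047  0.   ]
scale [227. 173.] 0.82 [ 0.59  -0.521  0.   ]
beaker [255. 328.] 0.71 [ 0.437 -0.004  0.   ]
```

View pics/top0.png

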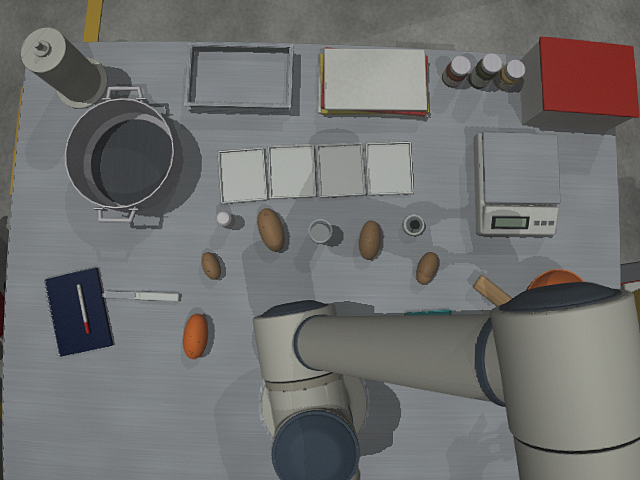

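View pics/scene0.png

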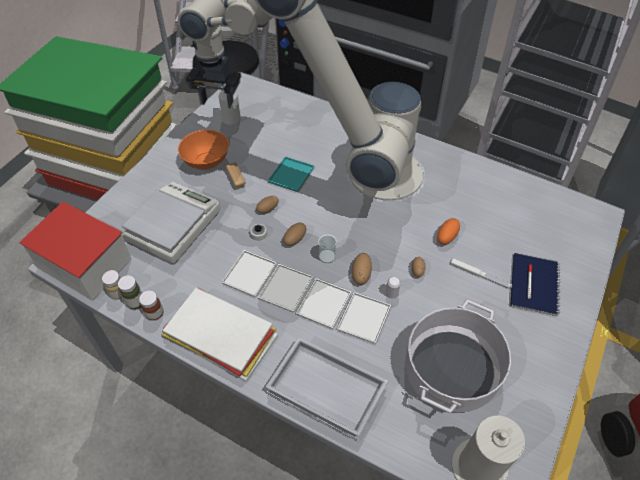

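The top view shows four brown potatoes at (col,row) (211,265), (271,230), (370,240) and (428,267). The look-alikes are an orange one at (196,336) and the turquoise tray at (430,313). The white trays are at (244,175), (292,172), (341,170) and (390,168). The scale is at the −y end (right), and the beaker is at (320,232). Small jars stand at (225,219) and (413,226).

```bash
cat > seg.py <<'E'
from h import *
def potatoes(c,seeds=None,amin=150):
    hsv=cv2.cvtColor(c['color'],cv2.COLOR_BGR2HSV)
    m=((hsv[...,0]>5)&(hsv[...,0]<25)&(hsv[...,1]>70)&(hsv[...,1]<200)&(hsv[...,2]>30)).astype(np.uint8)
    m=cv2.morphologyEx(m,cv2.MORPH_OPEN,np.ones((3,3),np.uint8))
    n,l,st,ce=cv2.connectedComponentsWithStats(m); out=[]
    for i in range(1,n):
        if st[i,4]<amin: continue
        cn=cv2.findContours((l==i).astype(np.uint8),0,1)[0][0].reshape(-1,2)
        w=px2w(c,cn[:,::-1],.024)
        (cx,cy),(a,b),an=cv2.minAreaRect((w[:,:2]*1000).astype(np.float32))
        if a<b: a,b,an=b,a,an+90
        out.append((ce[i],np.array([cx,cy])/1000,a,b,((an+90)%180)-90,st[i,4]))
    return out
E
python3 - <<'E'
from seg import *
for n in ("top","scene"):
    c=eyes.camera(n)
    for o in potatoes(c): print(n,np.round(o[0]),np.round(o[1],3),np.round(o[2:],1))
    if n=='top':
        g=c['color'].min(2)
        for col,row in((244,175),(292,172),(341,170),(390,168)):
            v=int(g[row,col]);m=(abs(g.astype(int)-v)<14).astype(np.uint8)
            m=cv2.erode(m,np.ones((3,3)));l=cv2.connectedComponents(m)[1];m=(l==l[row,col]).astype(np.uint8)
            cn=max(cv2.findContours(m,0,1)[0],key=len).reshape(-1,2)
            w=px2w(c,cn[:,::-1],.004);r=cv2.minAreaRect((w[:,:2]*1000).astype(np.float32));print('tray',v,np.round(np.array(r[0])),np.round(r[1]),round(r[2],1))
        cv2.imwrite('pics/crop1.png',cv2.resize(c['color'][130:350,170:450],None,fx=2.8,fy=2.8,interpolation=cv2.INTER_CUBIC)[:600])
E
```

```text
top [92. 21.] [1.026 0.647] [ 1.269e+02  4.500e+01 -3.000e-01  6.300e+02]
top [270. 229.] [0.45  0.124] [113.5  57.2  20.  795. ]
top [370. 240.] [ 0.43  -0.133] [ 96.5  49.6   0.8 628. ]
top [210. 266.] [0.353 0.276] [ 64.8  44.1   2.2 366. ]
top [427. 267.] [ 0.36  -0.284] [ 85.3  48.3 -18.  500. ]
top [554. 278.] [ 0.342 -0.634] [151.7  43.3 -81.9 618. ]
top [491. 291.] [ 0.3   -0.459] [102.3  41.7  53.5 547. ]
top [195. 335.] [0.173 0.31 ] [107.4  62.1   1.7 855. ]
tray 168 [594. 204.] [126. 108.] 6.3
tray 166 [607.  76.] [126. 102.] 3.7
tray 146 [615. -54.] [125. 106.] 4.9
tray 165 [ 624. -185.] [126. 107.] 3.8
scene [106. 146.] [ 0.43  -1.049] [ 646.9  398.3  -45.6 2889. ]
scene [203. 149.] [ 0.243 -0.653] [ 219.8  195.    28.3 1594. ]
scene [235. 174.] [ 0.294 -0.465] [121.6  40.2  53.8 261. ]
scene [267. 204.] [ 0.363 -0.284] [ 88.5  51.6  -5.4 248. ]
scene [448. 231.] [0.168 0.309] [127.9  61.3  -3.9 439. ]
scene [294. 234.] [ 0.43  -0.132] [102.1  55.6  -7.  342. ]
scene [361. 269.] [0.448 0.121] [118.   56.6  26.1 466. ]
scene [592. 373.] [0.384 0.918] [ 854.5  147.9   -0.  3828. ]
scene [418. 266.] [0.355 0.277] [ 75.7  38.3  22.7 203. ]
```

View pics/crop1.png

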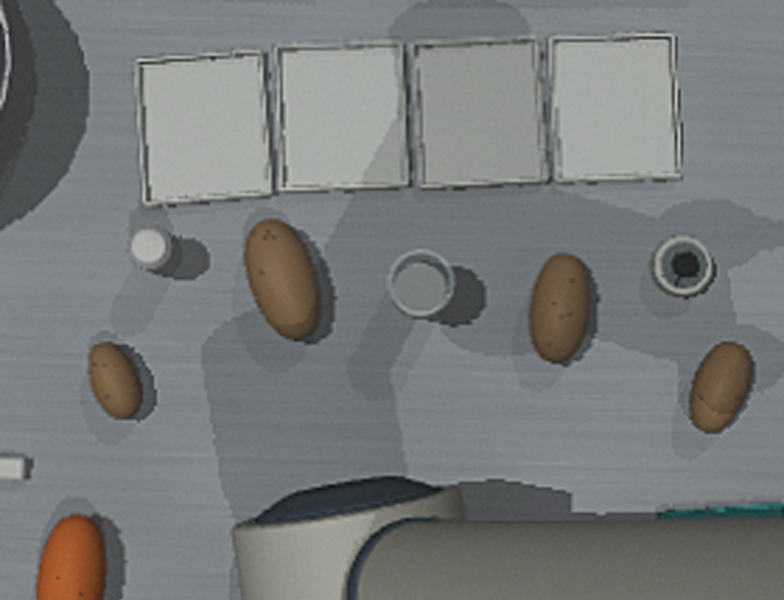

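Sizes match the list. P1 (0.353, 0.276) is smallest, then P2 (0.36, −0.284) and P3 (0.43, −0.133), with P4 (0.45, 0.123) largest. Their trays, counting from the scale end, are at y = −0.185, −0.054, 0.076 and 0.204. I'm setting out now, with a wrist look over P2 on the way to P1.

```bash
python3 -m crank '[[0.5,1,0.2,0,0,0,1],[0.6,1,0.2,0,0,0,1],[0.6,1,0.2,0,0,0,1],[0.6,1,0.2,0,0,0,1],[0.6,1,0.2,0,0,0,1],[0.6,1,0.2,0,0,0,1],[0.6,1,0.2,0,0,0,1],[0.6,1,0,0,0,0,1],[0.6,1,0,0,0,0,1],[0.6,1,0,0,0,0,1]]'
cat >> seg.py <<'E'
def wrist(name=None):
    s=env.read_state();c=eyes.camera('wrist');T=np.eye(4);T[:3,:3]=Ro.from_quat(s['tool_rot']).as_matrix();T[:3,3]=s['ee_pos']
    W=T@np.array(c['tool_from_camera']);c['R']=W[:3,:3].T;c['t']=-W[:3,:3].T@W[:3,3]
    if name: cv2.imwrite(f'pics/{name}.png',c['color'])
    return s,c
def pot_mask(c,zc=.024,amin=1500):
    hsv=cv2.cvtColor(c['color'],cv2.COLOR_BGR2HSV)
    m=((hsv[...,0]>5)&(hsv[...,0]<25)&(hsv[...,1]>70)&(hsv[...,1]<200)&(hsv[...,2]>30)).astype(np.uint8)
    m=cv2.morphologyEx(m,cv2.MORPH_OPEN,np.ones((5,5),np.uint8))
    n,l,st,ce=cv2.connectedComponentsWithStats(m); out=[]
    for i in range(1,n):
        if st[i,4]<amin: continue
        rc=np.argwhere(l==i); edge=(rc.min(0)<2).any() or rc[:,0].max()>477 or rc[:,1].max()>637
        w=px2w(c,rc,zc)[:,:2]; e,v=np.linalg.eigh(np.cov(w.T)); d=v[:,1]*np.sign(v[0,1])
        p=(w-w.mean(0))@v; mid=w.mean(0)+v@((p.max(0)+p.min(0))/2)
        out.append(dict(px=ce[i].round(),mid=mid.round(4),LW=(np.ptp(p,axis=0)[::-1]*1000).round(),yaw=round(np.degrees(np.arctan2(d[1],d[0])),1),edge=bool(edge)))
    return out
def st():
    s=env.read_state();x=Ro.from_quat(s['tool_rot']).as_matrix()
    print('t',round(s['time_s'],2),'tcp',s['ee_pos'].round(4),'yaw',round(np.degrees(np.arctan2(x[1,0],x[0,0])),1),'zdir',x[:,2].round(3),'F',s['wrist_force'].round(1),'open',round(s['opening'],3))
E
python3 - <<'E'
from seg import *
st();s,c=wrist('w1')
for o in pot_mask(c):print(o)
E
```

```text
time_s: 1.6
ee_pos: [0.355, -0.2981, 0.2562]
tool_rot: [0.99, 0.143, 0.0, 0.0]
wrist_force: [1.1, 0.5, 0.4]
opening: 0.999
t 1.6 tcp [ 0.355  -0.2981  0.2562] yaw 16.5 zdir [ 0. -0. -1.] F [1.1 0.5 0.4] open 0.999
{'px': array([195., 108.]), 'mid': array([ 0.431, -0.133]), 'LW': array([101.,  57.]), 'yaw': np.float64(-4.6), 'edge': False}
{'px': array([313., 209.]), 'mid': array([ 0.3617, -0.2847]), 'LW': array([87., 49.]), 'yaw': np.float64(-19.7), 'edge': False}
{'px': array([473., 403.]), 'mid': array([ 0.1634, -0.5579]), 'LW': array([438.,  42.]), 'yaw': np.float64(-72.3), 'edge': False}
```

View pics/w1.png

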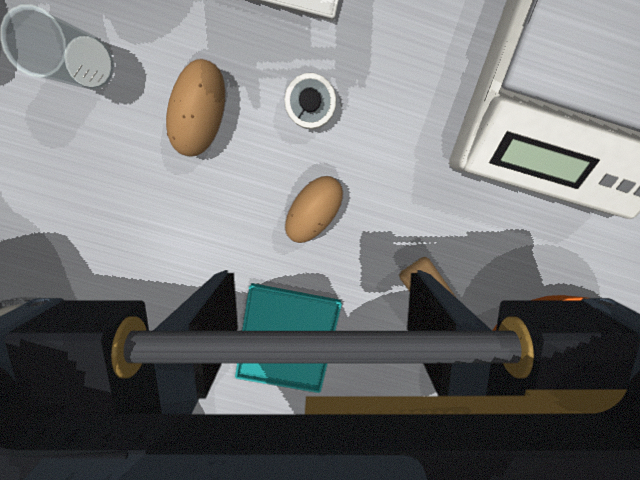

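The wrist view shows P2 at (313,209), measured 87×49 mm, and P3 at (195,108), measured 101×57 mm. Both sizes match the list. Next is P1.

```bash
python3 -m crank '[[0.3,0.9,0,0,0,0,1],[0.3,0.95,0,0,0,0,1],[0.3,0.95,0,0,0,0,1],[0.3,0.95,0,0,0,0,1],[0.3,0.95,0,0,0,0,1],[0.3,0.95,0,0,0,0,1],[0.3,0.95,0,0,0,0,1],[0.3,0.95,0,0,0,0,1],[0.2,0.95,0,0,0,0,1],[0,0.95,0,0,0,0,1]]'
python3 -m crank '[[0,0.95,-0.3,0,0,0,1],[-0.2,0.95,-0.3,0,0,0,1],[-0.3,0.95,-0.3,0,0,0,1],[-0.3,0.95,-0.3,0,0,0,1],[-0.3,0.95,-0.3,0,0,0,1],[-0.3,0.95,-0.3,0,0,0,1],[-0.3,0.95,-0.3,0,0,0,1],[-0.3,0.95,-0.3,0,0,0,1],[-0.3,0.95,-0.3,0,0,0,1],[-0.3,0.9,-0.3,0,0,0,1]]'
python3 - <<'E'
from seg import *
st();s,c=wrist('w2')
for o in pot_mask(c):print(o)
for o in spotter.landmark_of(c,'beaker')+spotter.landmark_of(c,'tray_1'):print(o['conf'],px2w(c,o['at'],0).round(3))
E
```

```text
time_s: 2.65
ee_pos: [0.433, -0.0147, 0.256]
tool_rot: [0.99, 0.143, 0.0, 0.0]
wrist_force: [1.0, -0.6, 0.3]
opening: 0.996
time_s: 3.65
ee_pos: [0.3541, 0.269, 0.1657]
tool_rot: [0.99, 0.143, 0.0, -0.0]
wrist_force: [0.2, -0.4, -0.1]
opening: 1.001
t 3.65 tcp [0.3541 0.269  0.1657] yaw 16.5 zdir [ 0.001  0.    -1.   ] F [ 0.2 -0.4 -0.1] open 1.001
{'px': array([514., 178.]), 'mid': array([0.4498, 0.1209]), 'LW': array([116.,  68.]), 'yaw': np.float64(21.3), 'edge': False}
{'px': array([314., 234.]), 'mid': array([0.354 , 0.2765]), 'LW': array([72., 42.]), 'yaw': np.float64(22.8), 'edge': False}
{'px': array([471., 404.]), 'mid': array([0.2226, 0.0728]), 'LW': array([339.,  32.]), 'yaw': np.float64(-72.3), 'edge': False}
0.87 [[0.606 0.074 0.   ]]
```

View pics/w2.png

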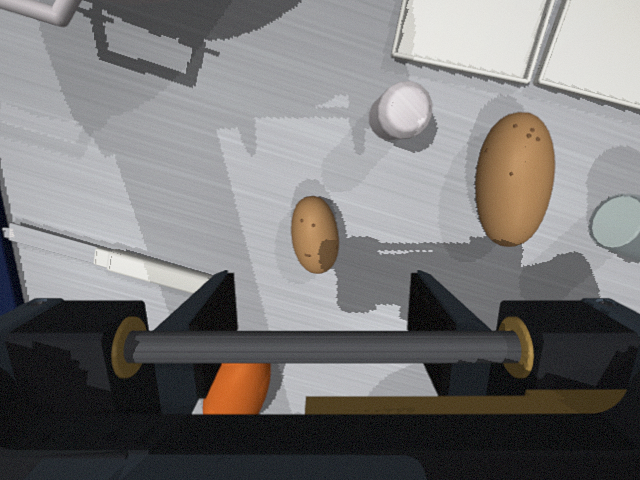

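P1 is at (314,234), measured 72×42 mm. P4 is at (514,178), measured 116 mm. I'm descending on P1.

```bash
python3 -m crank '[[0,0.25,-0.5,0,0,0.7,1],[0,0,-0.9,0,0,0.67,1],[0,0,-0.9,0,0,0,1],[0,0,-0.9,0,0,0,1],[0,0,-0.8,0,0,0,1],[0,0,-0.6,0,0,0,1],[0,0,-0.4,0,0,0,1],[0,0,-0.3,0,0,0,1],[0,0,0,0,0,0,1],[0,0,0,0,0,0,0]]'
python3 -c "
from seg import *
st()"
python3 -m crank '[[0,0,0,0,0,0,-0.3],[0,0,0,0,0,0,-0.6],[0,0,0,0,0,0,-1],[0,0,0,0,0,0,-1],[0,0,0,0,0,0,-1],[0,0,0,0,0,0,-1],[0,0,0.3,0,0,0,-1],[0,0,0.6,0,0,0,-1],[0,0,1,0,0,0,-1],[0,0,1,0,0,0,-1]]'
python3 -c "
from seg import *
st()"
```

```text
time_s: 4.8
ee_pos: [0.3548, 0.275, 0.0073]
tool_rot: [0.98, 0.197, 0.0, -0.0]
wrist_force: [0.5, -0.2, 0.0]
opening: 0.941
t 4.8 tcp [0.3548 0.275  0.0073] yaw 22.7 zdir [ 0.  0. -1.] F [ 0.5 -0.2  0. ] open 0.941
time_s: 5.8
ee_pos: [0.354, 0.2749, 0.0952]
tool_rot: [0.98, 0.197, -0.0, 0.0]
wrist_force: [1.1, 0.9, -1.2]
opening: 0.454
t 5.8 tcp [0.354  0.2749 0.0952] yaw 22.8 zdir [-0.001 -0.001 -1.   ] F [ 1.1  0.9 -1.2] open 0.454
```

```bash
python3 -m crank '[[0.3,-0.5,1,0,0,-0.4,-1],[0.4,-0.95,0.5,0,0,-0.4,-1],[0.4,-0.95,0,0,0,-0.4,-1],[0.4,-0.95,0,0,0,-0.4,-1],[0.4,-0.95,0,0,0,-0.4,-1],[0.4,-0.95,0,0,0,-0.4,-1],[0.4,-0.95,0,0,0,-0.4,-1],[0.4,-0.95,0,0,0,-0.4,-1],[0.4,-0.95,0,0,0,-0.4,-1],[0.4,-0.95,0,0,0,-0.4,-1]]'
python3 -m crank '[[0.4,-0.95,0,0,0,0,-1],[0.5,-0.95,0,0,0,0,-1],[0.5,-0.95,0,0,0,0,-1],[0.5,-0.95,0,0,0,0,-1],[0.5,-0.95,0,0,0,0,-1],[0.5,-0.7,0,0,0,0,-1],[0.3,-0.3,0,0,0,0,-1],[0,0,0,0,0,0,-1],[0,0,0,0,0,0,-1],[0,0,0,0,0,0,-1]]'
cat >> seg.py <<'E'
def trays(c,amin=1500,pts=None):
    # floors: bright low-saturation blobs, back-projected at z=4 mm
    hsv=cv2.cvtColor(c['color'],cv2.COLOR_BGR2HSV);out=[]
    for r in spotter.regions_of(c,'tray_1'):
        if r['conf']<.3: continue
        rc=np.argwhere(r['region']);edge=(rc.min(0)<2).any() or rc[:,0].max()>477 or rc[:,1].max()>637
        cn=max(cv2.findContours(r['region'].astype(np.uint8),0,1)[0],key=len).reshape(-1,2)
        w=px2w(c,cn[:,::-1],.01);q=cv2.minAreaRect((w[:,:2]*1000).astype(np.float32))
        out.append((round(r['conf'],2),np.round(q[0],1),np.round(q[1]),round(q[2],1),bool(edge)))
    return out
E
python3 - <<'E'
from seg import *
st();s,c=wrist('w3')
for o in trays(c):print(o)
for o in spotter.landmark_of(c,'tray_1'):print(round(o['conf'],2),px2w(c,o['at'],0).round(3))
E
```

```text
time_s: 6.8
ee_pos: [0.4715, 0.0024, 0.1395]
tool_rot: [0.999, 0.038, 0.0, -0.0]
wrist_force: [1.3, 0.3, -0.6]
opening: 0.461
time_s: 7.8
ee_pos: [0.5666, -0.1676, 0.139]
tool_rot: [0.999, 0.039, -0.0, -0.0]
wrist_force: [0.7, -0.6, -0.1]
opening: 0.455
t 7.8 tcp [ 0.5666 -0.1676  0.139 ] yaw 4.5 zdir [-0.001  0.    -1.   ] F [ 0.7 -0.6 -0.1] open 0.455
(0.85, array([617. , -55.8]), array([141., 124.]), 5.0, False)
(0.69, array([ 625.9, -185.7]), array([142., 122.]), 3.9, False)
(0.67, array([609.7,  67.4]), array([142., 115.]), 3.9, True)
0.71 [[ 0.617 -0.054  0.   ]]
0.68 [[0.607 0.073 0.   ]]
0.67 [[ 0.624 -0.186  0.   ]]
```

View pics/w3.png

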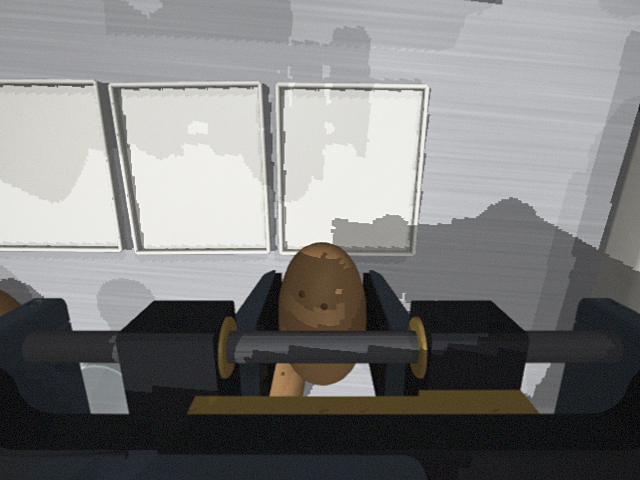

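P1 is held squarely in the fingers. Wrist and top views agree on the trays: (0.625,−0.186), (0.616,−0.055), (0.606,0.075) and (0.595,0.204), with yaw about 4.4°.

```bash
python3 -m crank '[[0.65,-0.2,0,0,0,0,-1],[0.65,-0.2,-0.3,0,0,0,-1],[0.65,-0.2,-0.8,0,0,0,-1],[0,0,-0.9,0,0,0,-1],[0,0,-0.9,0,0,0,-1],[0,0,-0.7,0,0,0,-1],[0,0,-0.4,0,0,0,-1],[0,0,-0.2,0,0,0,-1],[0,0,0,0,0,0,-1],[0,0,0,0,0,0,-1]]'
python3 -c "
from seg import *
st()"
```

```text
time_s: 8.95
ee_pos: [0.6264, -0.1869, 0.0139]
tool_rot: [0.999, 0.039, 0.001, 0.0]
wrist_force: [0.6, 0.4, -1.2]
opening: 0.458
t 8.95 tcp [ 0.6264 -0.1869  0.0139] yaw 4.4 zdir [ 0.001 -0.    -1.   ] F [ 0.6  0.4 -1.2] open 0.458
```

```bash
python3 -m crank '[[0,0,-0.04,0,0,0,-1],[0,0,-0.03,0,0,0,-1],[0,0,-0.03,0,0,0,-1],[0,0,0,0,0,0,-1],[0,0,0,0,0,0,-1],[0,0,0,0,0,0,-1],[0,0,0,0,0,0,-1],[0,0,0,0,0,0,-1],[0,0,0,0,0,0,-1],[0,0,0,0,0,0,-1]]'
python3 -c "
from seg import *
st()"
```

```text
time_s: 9.95
ee_pos: [0.6263, -0.187, 0.0109]
tool_rot: [0.999, 0.039, 0.001, 0.0]
wrist_force: [-2.0, 1.0, 10.5]
opening: 0.453
t 9.95 tcp [ 0.6263 -0.187   0.0109] yaw 4.4 zdir [ 0.001 -0.    -1.   ] F [-2.   1.  10.5] open 0.453
```

```bash
python3 -m crank '[[0,0,0.02,0,0,0,0.05],[0,0,0,0,0,0,0.15],[0,0,0,0,0,0,0.3],[0,0,0,0,0,0,0.3],[0,0,0,0,0,0,0.3],[0,0,0.3,0,0,0,0.3],[0,0,0.7,0,0,0,0.3],[0,0,1,0,0,0,0.3],[0,0,1,0,0,0,0.3],[0,0,1,0,0,0,0.3]]'
python3 -m crank '[[-0.9,-0.3,0.5,0,0,-0.6,1],[-0.9,-0.35,0.3,0,0,-0.6,1],[-0.9,-0.35,0,0,0,-0.6,1],[-0.9,-0.35,0,0,0,-0.6,1],[-0.9,-0.35,0,0,0,-0.6,1],[-0.9,-0.35,0,0,0,-0.6,1],[-0.9,-0.35,0,0,0,-0.6,1],[-0.9,-0.35,0,0,0,-0.6,1],[-0.9,-0.35,0,0,0,-0.5,1],[-0.7,-0.2,0,0,0,0,1]]'
python3 - <<'E'
from seg import *
st();s,c=wrist('w4')
for o in pot_mask(c):print(o)
E
```

```text
time_s: 10.95
ee_pos: [0.6258, -0.1867, 0.1324]
tool_rot: [0.999, 0.039, 0.0, 0.0]
wrist_force: [-0.1, -0.1, -0.6]
opening: 0.649
time_s: 11.95
ee_pos: [0.3606, -0.2863, 0.1551]
tool_rot: [0.985, -0.173, 0.0, 0.0]
wrist_force: [0.1, 0.1, -0.3]
opening: 1.003
t 11.95 tcp [ 0.3606 -0.2863  0.1551] yaw -20.0 zdir [ 0.    -0.001 -1.   ] F [ 0.1  0.1 -0.3] open 1.003
{'px': array([131., 223.]), 'mid': array([ 0.4309, -0.1327]), 'LW': array([101.,  63.]), 'yaw': np.float64(-4.5), 'edge': False}
{'px': array([321., 237.]), 'mid': array([ 0.3618, -0.285 ]), 'LW': array([87., 48.]), 'yaw': np.float64(-20.5), 'edge': False}
{'px': array([535., 239.]), 'mid': array([ 0.2955, -0.4651]), 'LW': array([122.,  43.]), 'yaw': np.float64(53.4), 'edge': False}
{'px': array([473., 403.]), 'mid': array([ 0.1481, -0.3634]), 'LW': array([327.,  32.]), 'yaw': np.float64(71.3), 'edge': False}
```

View pics/w4.png

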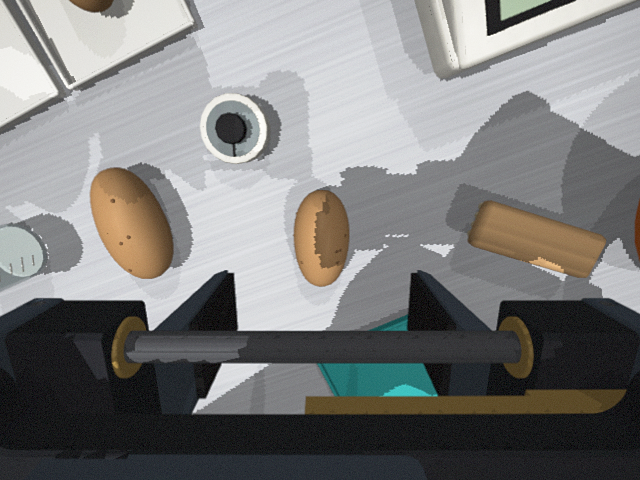

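P2 is directly below at (321,237). I'm grasping it.

```bash
python3 -m crank '[[0.04,0.04,-0.5,0,0,0,1],[0,0,-0.9,0,0,0,1],[0,0,-0.9,0,0,0,1],[0,0,-0.9,0,0,0,1],[0,0,-0.7,0,0,0,1],[0,0,-0.5,0,0,0,1],[0,0,-0.3,0,0,0,1],[0,0,-0.2,0,0,0,1],[0,0,0,0,0,0,1],[0,0,0,0,0,0,0.2]]'
python3 -m crank '[[0,0,0,0,0,0,0],[0,0,0,0,0,0,-0.3],[0,0,0,0,0,0,-1],[0,0,0,0,0,0,-1],[0,0,0,0,0,0,-1],[0,0,0,0,0,0,-1],[0,0,0.3,0,0,0,-1],[0,0,0.6,0,0,0,-1],[0,0,1,0,0,0,-1],[0,0,1,0,0,0,-1]]'
python3 -c "
from seg import *
st()"
```

```text
time_s: 13.0
ee_pos: [0.3633, -0.2848, 0.008]
tool_rot: [0.985, -0.172, 0.0, 0.0]
wrist_force: [-0.7, 0.9, 0.2]
opening: 0.939
time_s: 14.0
ee_pos: [0.3626, -0.2842, 0.0957]
tool_rot: [0.985, -0.172, -0.001, -0.0]
wrist_force: [0.2, -0.6, -1.7]
opening: 0.515
t 14.0 tcp [ 0.3626 -0.2842  0.0957] yaw -19.9 zdir [-0.001  0.001 -1.   ] F [ 0.2 -0.6 -1.7] open 0.515
```

```bash
python3 -m crank '[[0.4,0.3,0.9,0,0,0.5,-1],[0.9,0.8,0.6,0,0,0.6,-1],[0.9,0.8,0,0,0,0.6,-1],[0.9,0.8,0,0,0,0.6,-1],[0.9,0.8,0,0,0,0.6,-1],[0.9,0.8,0,0,0,0.6,-1],[0.9,0.8,0,0,0,0.6,-1],[0.9,0.8,0,0,0,0.6,-1],[0.9,0.8,0,0,0,0.6,-1],[0.87,0.97,0,0,0,0,-1]]'
python3 -m crank '[[0,0,0,0,0,0,-1],[0,0,-0.5,0,0,0,-1],[0,0,-0.9,0,0,0,-1],[0,0,-0.9,0,0,0,-1],[0,0,-0.8,0,0,0,-1],[0,0,-0.5,0,0,0,-1],[0,0,-0.3,0,0,0,-1],[0,0,-0.2,0,0,0,-1],[0,0,0,0,0,0,-1],[0,0,0,0,0,0,-1]]'
python3 -c "
from seg import *
st()"
```

```text
time_s: 15.0
ee_pos: [0.6179, -0.0536, 0.1401]
tool_rot: [0.999, 0.039, -0.0, 0.0]
wrist_force: [1.0, -0.2, -1.7]
opening: 0.516
time_s: 16.0
ee_pos: [0.6176, -0.0546, 0.0173]
tool_rot: [0.999, 0.039, 0.0, 0.0]
wrist_force: [-0.1, 0.0, -1.0]
opening: 0.516
t 16.0 tcp [ 0.6176 -0.0546  0.0173] yaw 4.4 zdir [ 0.001 -0.    -1.   ] F [-0.1  0.  -1. ] open 0.516
```

```bash
python3 -m crank '[[0,0,-0.06,0,0,0,-1],[0,0,-0.05,0,0,0,-1],[0,0,-0.04,0,0,0,-1],[0,0,-0.03,0,0,0,-1],[0,0,0,0,0,0,-1],[0,0,0,0,0,0,-1],[0,0,0,0,0,0,-1],[0,0,0,0,0,0,-1],[0,0,0,0,0,0,-1],[0,0,0,0,0,0,-1]]'
```

```text
time_s: 17.0
ee_pos: [0.6174, -0.0545, 0.0116]
tool_rot: [0.999, 0.039, 0.0, 0.0]
wrist_force: [-2.4, 1.0, 7.5]
opening: 0.517
```

```bash
python3 -m crank '[[0,0,0.02,0,0,0,0.15],[0,0,0,0,0,0,0.3],[0,0,0,0,0,0,0.42],[0,0,0,0,0,0,0.42],[0,0,0,0,0,0,0.42],[0,0,0.3,0,0,0,0.42],[0,0,0.7,0,0,0,0.42],[0,0,1,0,0,0,0.42],[0,0,1,0,0,0,0.42],[0,0,1,0,0,0,0.42]]'
python3 -m crank '[[-0.5,-0.2,0.5,0,0,-0.2,1],[-0.8,-0.3,0.3,0,0,-0.3,1],[-0.8,-0.3,0,0,0,-0.3,1],[-0.8,-0.3,0,0,0,-0.3,1],[-0.8,-0.3,0,0,0,-0.3,1],[-0.8,-0.3,0,0,0,-0.3,1],[-0.8,-0.3,0,0,0,-0.24,1],[-0.7,-0.3,0,0,0,0,1],[-0.2,-0.3,0,0,0,0,1],[0,0,0,0,0,0,1]]'
python3 - <<'E'
from seg import *
st();s,c=wrist('w5')
for o in pot_mask(c):print(o)
E
```

```text
time_s: 18.0
ee_pos: [0.6171, -0.0544, 0.1336]
tool_rot: [0.999, 0.039, 0.0, 0.0]
wrist_force: [0.1, -0.7, 0.8]
opening: 0.709
time_s: 19.0
ee_pos: [0.4313, -0.1335, 0.1563]
tool_rot: [0.999, -0.04, 0.0, 0.0]
wrist_force: [0.5, -0.2, 0.7]
opening: 1.0
t 19.0 tcp [ 0.4313 -0.1335  0.1563] yaw -4.5 zdir [ 0.001 -0.001 -1.   ] F [ 0.5 -0.2  0.7] open 1.0
{'px': array([201.,  32.]), 'mid': array([ 0.6068, -0.0555]), 'LW': array([64., 55.]), 'yaw': np.float64(34.0), 'edge': True}
{'px': array([375.,  16.]), 'mid': array([ 0.6013, -0.1856]), 'LW': array([42., 27.]), 'yaw': np.float64(82.8), 'edge': True}
{'px': array([ 39., 244.]), 'mid': array([0.4498, 0.1247]), 'LW': array([114.,  79.]), 'yaw': np.float64(7.5), 'edge': True}
{'px': array([323., 238.]), 'mid': array([ 0.4304, -0.1338]), 'LW': array([100.,  54.]), 'yaw': np.float64(-5.1), 'edge': False}
{'px': array([472., 403.]), 'mid': array([ 0.2463, -0.2647]), 'LW': array([328.,  32.]), 'yaw': np.float64(86.8), 'edge': False}
```

View pics/w5.png

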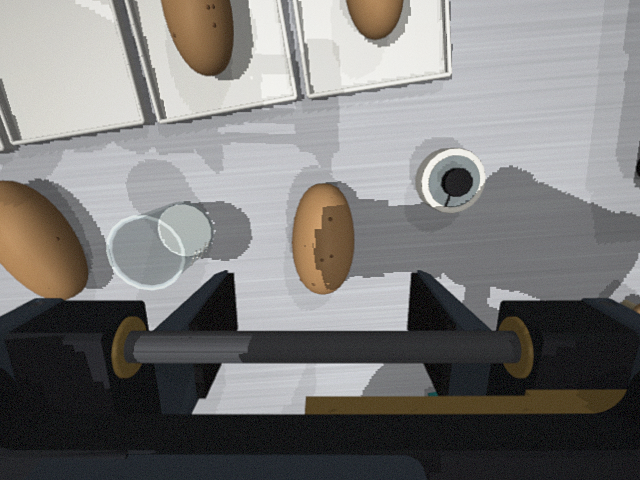

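P3 is at (323,238), 100 mm long. The beaker is clear on the left at about (190,230). I'm grasping P3 at TCP z ≈ 0.010 so the gripper body stays above the beaker.

```bash
python3 -m crank '[[0,0,-0.5,0,0,0,1],[0,0,-0.9,0,0,0,1],[0,0,-0.9,0,0,0,1],[0,0,-0.9,0,0,0,1],[0,0,-0.7,0,0,0,1],[0,0,-0.5,0,0,0,1],[0,0,-0.3,0,0,0,1],[0,0,-0.16,0,0,0,1],[0,0,0,0,0,0,1],[0,0,0,0,0,0,0.4]]'
python3 -m crank '[[0,0,0,0,0,0,0.2],[0,0,0,0,0,0,0],[0,0,0,0,0,0,-1],[0,0,0,0,0,0,-1],[0,0,0,0,0,0,-1],[0,0,0,0,0,0,-1],[0,0,0.3,0,0,0,-1],[0,0,0.6,0,0,0,-1],[0,0,1,0,0,0,-1],[0,0,1,0,0,0,-1]]'
python3 -c "
from seg import *
st()"
```

```text
time_s: 20.05
ee_pos: [0.4317, -0.1326, 0.0104]
tool_rot: [0.999, -0.039, 0.0, 0.0]
wrist_force: [0.3, -0.3, 0.5]
opening: 0.94
time_s: 21.05
ee_pos: [0.4307, -0.1323, 0.0981]
tool_rot: [0.999, -0.039, -0.001, -0.0]
wrist_force: [0.0, -0.5, -1.1]
opening: 0.572
t 21.05 tcp [ 0.4307 -0.1323  0.0981] yaw -4.5 zdir [-0.001  0.    -1.   ] F [ 0.  -0.5 -1.1] open 0.572
```

```bash
python3 -m crank '[[0.3,0,0.9,0,0,0,-1],[0.9,0.3,0.6,0,0,0.24,-1],[0.9,0.8,0,0,0,0.3,-1],[0.9,0.9,0,0,0,0.3,-1],[0.9,0.9,0,0,0,0.3,-1],[0.9,0.9,0,0,0,0.3,-1],[0.6,0.9,0,0,0,0.3,-1],[0.4,0.9,0,0,0,0.2,-1],[0,0.9,0,0,0,0,-1],[0,0.4,0,0,0,0,-1]]'
python3 -m crank '[[0,0,0,0,0,0,-1],[0,0,-0.5,0,0,0,-1],[0,0,-0.9,0,0,0,-1],[0,0,-0.9,0,0,0,-1],[0,0,-0.8,0,0,0,-1],[0,0,-0.5,0,0,0,-1],[0,0,-0.3,0,0,0,-1],[0,0,-0.2,0,0,0,-1],[0,0,0,0,0,0,-1],[0,0,0,0,0,0,-1]]'
python3 -c "
from seg import *
st()"
```

```text
time_s: 22.05
ee_pos: [0.6048, 0.0765, 0.1421]
tool_rot: [0.999, 0.039, -0.0, -0.0]
wrist_force: [-0.2, -0.1, -1.9]
opening: 0.572
time_s: 23.05
ee_pos: [0.6056, 0.0743, 0.0196]
tool_rot: [0.999, 0.039, 0.0, 0.0]
wrist_force: [0.6, 0.8, -1.3]
opening: 0.576
t 23.05 tcp [0.6056 0.0743 0.0196] yaw 4.4 zdir [ 0.001  0.    -1.   ] F [ 0.6  0.8 -1.3] open 0.576
```

Contact is expected at z ≈ 0.0140, so I'm creeping down.

```bash
python3 -m crank '[[0,0,-0.06,0,0,0,-1],[0,0,-0.05,0,0,0,-1],[0,0,-0.04,0,0,0,-1],[0,0,-0.03,0,0,0,-1],[0,0,0,0,0,0,-1],[0,0,0,0,0,0,-1],[0,0,0,0,0,0,-1],[0,0,0,0,0,0,-1],[0,0,0,0,0,0,-1],[0,0,0,0,0,0,-1]]'
```

```text
time_s: 24.05
ee_pos: [0.6053, 0.0746, 0.0141]
tool_rot: [0.999, 0.039, 0.0, 0.0]
wrist_force: [-2.9, 0.1, 9.2]
opening: 0.571
```

```bash
python3 -m crank '[[0,0,0.02,0,0,0,0.25],[0,0,0,0,0,0,0.4],[0,0,0,0,0,0,0.5],[0,0,0,0,0,0,0.5],[0,0,0,0,0,0,0.5],[0,0,0.3,0,0,0,0.5],[0,0,0.7,0,0,0,0.5],[0,0,1,0,0,0,0.5],[0,0,1,0,0,0,0.5],[0,0,1,0,0,0,0.5]]'
python3 -m crank '[[-0.4,0.1,0.5,0,0,0.4,1],[-0.7,0.2,0.3,0,0,0.5,1],[-0.7,0.2,0,0,0,0.5,1],[-0.7,0.2,0,0,0,0.5,1],[-0.7,0.2,0,0,0,0.5,1],[-0.7,0.2,0,0,0,0.5,1],[-0.7,0.2,0,0,0,0.5,1],[-0.5,0.2,0,0,0,0.3,1],[-0.1,0,0,0,0,0,1],[0,0,0,0,0,0,1]]'
python3 - <<'E'
from seg import *
st();s,c=wrist('w6')
for o in pot_mask(c):print(o)
E
```

```text
time_s: 25.05
ee_pos: [0.6051, 0.0745, 0.1359]
tool_rot: [0.999, 0.039, 0.0, -0.0]
wrist_force: [0.3, 0.1, 0.2]
opening: 0.749
time_s: 26.05
ee_pos: [0.4495, 0.1196, 0.1585]
tool_rot: [0.983, 0.185, 0.0, 0.0]
wrist_force: [0.7, -0.1, -0.6]
opening: 0.998
t 26.05 tcp [0.4495 0.1196 0.1585] yaw 21.4 zdir [ 0.001  0.    -1.   ] F [ 0.7 -0.1 -0.6] open 0.998
{'px': array([447.,  79.]), 'mid': array([0.6068, 0.074 ]), 'LW': array([105.,  57.]), 'yaw': np.float64(1.9), 'edge': False}
{'px': array([593., 130.]), 'mid': array([ 0.6172, -0.0556]), 'LW': array([90., 59.]), 'yaw': np.float64(-2.3), 'edge': False}
{'px': array([319., 235.]), 'mid': array([0.4487, 0.1225]), 'LW': array([117.,  61.]), 'yaw': np.float64(20.4), 'edge': False}
{'px': array([472., 403.]), 'mid': array([ 0.3398, -0.0817]), 'LW': array([332.,  32.]), 'yaw': np.float64(-67.4), 'edge': False}
```

View pics/w6.png

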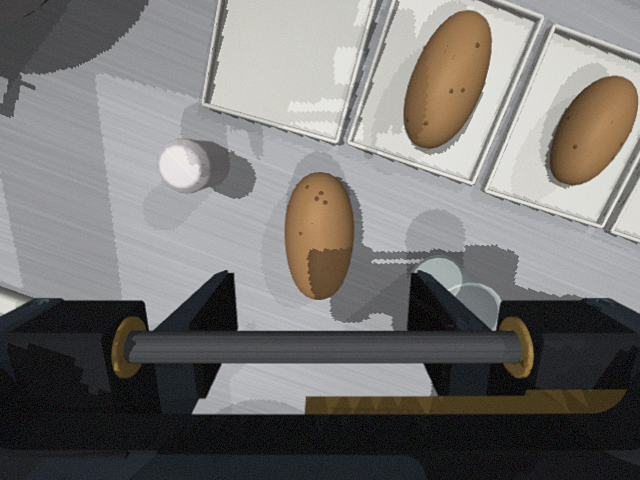

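P4 is directly below at (319,235). The beaker stands clear of the right finger. P3 at (447,79) and P2 at (593,130) lie well in their trays.

```bash
python3 -m crank '[[0,0.08,-0.5,0,0,-0.1,1],[0,0,-0.9,0,0,0,1],[0,0,-0.9,0,0,0,1],[0,0,-0.9,0,0,0,1],[0,0,-0.7,0,0,0,1],[0,0,-0.5,0,0,0,1],[0,0,-0.3,0,0,0,1],[0,0,-0.18,0,0,0,1],[0,0,0,0,0,0,1],[0,0,0,0,0,0,0.5]]'
python3 -m crank '[[0,0,0,0,0,0,0.3],[0,0,0,0,0,0,0.1],[0,0,0,0,0,0,-1],[0,0,0,0,0,0,-1],[0,0,0,0,0,0,-1],[0,0,0,0,0,0,-1],[0,0,0.3,0,0,0,-1],[0,0,0.6,0,0,0,-1],[0,0,1,0,0,0,-1],[0,0,1,0,0,0,-1]]'
python3 -c "
from seg import *
st()"
```

```text
time_s: 27.1
ee_pos: [0.4497, 0.1219, 0.0121]
tool_rot: [0.983, 0.182, 0.0, 0.0]
wrist_force: [-0.2, -0.5, 0.6]
opening: 0.942
time_s: 28.1
ee_pos: [0.4486, 0.1218, 0.0999]
tool_rot: [0.983, 0.182, -0.001, -0.0]
wrist_force: [0.5, -0.4, -2.8]
opening: 0.646
t 28.1 tcp [0.4486 0.1218 0.0999] yaw 20.9 zdir [-0.001 -0.    -1.   ] F [ 0.5 -0.4 -2.8] open 0.646
```

```bash
python3 -m crank '[[0.2,0.1,0.9,0,0,-0.4,-1],[0.7,0.3,0.6,0,0,-0.4,-1],[0.7,0.4,0,0,0,-0.4,-1],[0.7,0.4,0,0,0,-0.4,-1],[0.7,0.4,0,0,0,-0.4,-1],[0.7,0.4,0,0,0,-0.4,-1],[0.7,0.4,0,0,0,-0.4,-1],[0.4,0.3,0,0,0,-0.4,-1],[0.1,0.06,0,0,0,-0.4,-1],[0,0,0,0,0,0,-1]]'
python3 -m crank '[[0,0,0,0,0,0,-1],[0,0,-0.5,0,0,0,-1],[0,0,-0.9,0,0,0,-1],[0,0,-0.9,0,0,0,-1],[0,0,-0.8,0,0,0,-1],[0,0,-0.5,0,0,0,-1],[0,0,-0.3,0,0,0,-1],[0,0,-0.2,0,0,0,-1],[0,0,0,0,0,0,-1],[0,0,0,0,0,0,-1]]'
python3 -c "
from seg import *
st()"
```

```text
time_s: 29.1
ee_pos: [0.5962, 0.2049, 0.1439]
tool_rot: [0.999, 0.039, -0.0, 0.0]
wrist_force: [-0.9, 0.5, -1.8]
opening: 0.646
time_s: 30.1
ee_pos: [0.5967, 0.2048, 0.0215]
tool_rot: [0.999, 0.039, 0.001, -0.0]
wrist_force: [0.3, 0.2, -1.6]
opening: 0.646
t 30.1 tcp [0.5967 0.2048 0.0215] yaw 4.4 zdir [ 0.001  0.    -1.   ] F [ 0.3  0.2 -1.6] open 0.646
```

Contact is expected at about 0.016.

```bash
python3 -m crank '[[0,0,-0.06,0,0,0,-1],[0,0,-0.05,0,0,0,-1],[0,0,-0.04,0,0,0,-1],[0,0,-0.03,0,0,0,-1],[0,0,0,0,0,0,-1],[0,0,0,0,0,0,-1],[0,0,0,0,0,0,-1],[0,0,0,0,0,0,-1],[0,0,0,0,0,0,-1],[0,0,0,0,0,0,-1]]'
```

```text
time_s: 31.1
ee_pos: [0.5964, 0.2047, 0.016]
tool_rot: [0.999, 0.039, 0.0, -0.0]
wrist_force: [-2.1, -0.3, 9.2]
opening: 0.644
```

```bash
python3 -m crank '[[0,0,0.02,0,0,0,0.4],[0,0,0,0,0,0,0.5],[0,0,0,0,0,0,0.63],[0,0,0,0,0,0,0.63],[0,0,0,0,0,0,0.63],[0,0,0.3,0,0,0,0.63],[0,0,0.7,0,0,0,0.63],[0,0,1,0,0,0,0.63],[0,0,1,0,0,0,0.63],[0,0,1,0,0,0,0.63]]'
python3 -m crank '[[-0.3,-0.4,1,0,0,0,0.63],[-0.5,-0.7,1,0,0,0,0.63],[-0.5,-0.7,1,0,0,0,0.63],[-0.5,-0.7,1,0,0,0,0.63],[-0.5,-0.7,1,0,0,0,0.63],[-0.6,-0.8,0.6,0,0,0,0.63],[-0.6,-0.8,0,0,0,0,0.63],[-0.6,-0.8,0,0,0,0,0.63],[-0.6,-0.6,0,0,0,0,0.63],[0,0,0,0,0,0,0.63]]'
python3 - <<'E'
from seg import *
st();s,c=wrist('w7')
print(c['R'][2].round(2),[tuple(o['px']) for o in pot_mask(c)])
for o in pot_mask(c,.028):print(o['mid'],o['LW'],o['yaw'],o['edge'])
for o in trays(c):print(o)
c=eyes.camera('top');cv2.imwrite('pics/top9.png',cv2.resize(c['color'][100:360,170:450],None,fx=2.3,fy=2.3))
for o in pot_mask(c,.028,300):print('top',o['mid'],o['LW'],o['yaw'])
for o in spotter.landmark_of(c,'beaker'):print('beaker',o['conf'],px2w(c,o['at'],0).round(3))
E
```

```text
time_s: 32.1
ee_pos: [0.5961, 0.2047, 0.1378]
tool_rot: [0.999, 0.039, 0.0, -0.0]
wrist_force: [-0.5, -0.1, 0.6]
opening: 0.816
time_s: 33.1
ee_pos: [0.4532, 0.0172, 0.3047]
tool_rot: [0.999, 0.038, 0.0, 0.0]
wrist_force: [0.4, -0.5, -0.2]
opening: 0.813
t 33.1 tcp [0.4532 0.0172 0.3047] yaw 4.3 zdir [ 0.    -0.001 -1.   ] F [ 0.4 -0.5 -0.2] open 0.813
[-0.27 -0.02 -0.96] [(np.float64(169.0), np.float64(75.0)), (np.float64(282.0), np.float64(78.0)), (np.float64(393.0), np.float64(77.0)), (np.float64(505.0), np.float64(80.0)), (np.float64(446.0), np.float64(404.0))]
[0.5986 0.2069] [116.  65.] 5.3 False
[0.6055 0.076 ] [101.  54.] 4.6 False
[ 0.6158 -0.0538] [86. 49.] 3.2 False
[ 0.6247 -0.1845] [73. 47.] 0.7 False
[ 0.1736 -0.18  ] [525.  47.] -84.8 False
(0.97, array([616.8, -55. ]), array([141., 123.]), 5.1, False)
(0.96, array([ 625.9, -184.5]), array([142., 125.]), 3.7, False)
(0.84, array([608.9,  74.9]), array([143., 124.]), 3.6, False)
(0.61, array([595. , 204.4]), array([143., 126.]), 6.2, False)
top [1.024  0.6452] [127.  45.] 0.1
top [0.5978 0.2159] [112.  39.] 0.7
top [ 0.6235 -0.186 ] [67. 38.] 3.3
top [ 0.2663 -0.6424] [198. 194.] -89.3
top [ 0.2961 -0.462 ] [114.  42.] 53.5
top [0.1735 0.3086] [109.  62.] -5.5
beaker 0.63 [[ 0.439 -0.008  0.   ]]
```

View pics/w7.png

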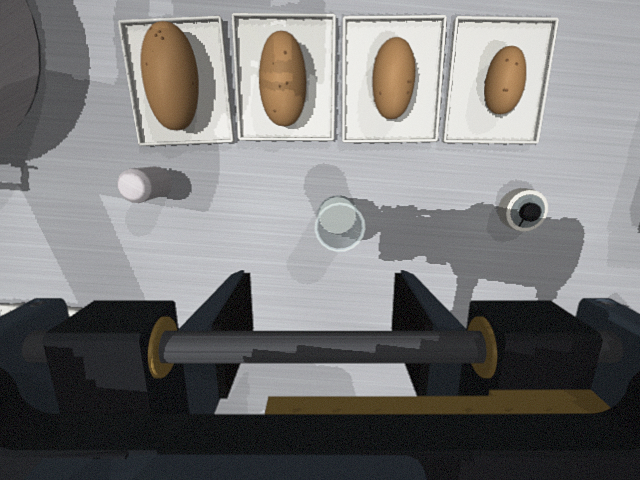

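All four potatoes lie in their trays in the right order, and the beaker still stands at (340,222). I'm handing it in.

```bash
python3 -c "
from rig import env
print(env.sign_off())"
```

```text
the job is handed in; nothing more can be done
None
```

All four potatoes are in the white trays in size order, the smallest at the scale's end and the largest at the pot's end. I handed the job in after about 33 s of robot time. I set them down one by one, smallest first, lowering each until the wrist force showed contact (7–11 N) before opening the fingers.

**Placement:** the last wrist picture shows each potato within about 4 mm of its tray's middle and within about 4° of its tray's length.

**Beaker:** it still stands in its place, and the gripper was kept above or clear of it throughout.

**Checks that disagreed:**
- **Top camera:** the arm and shadows partly hid the trays in the last top picture. It picked out only two of the four potatoes there, and placed the largest about 9 mm to one side. I took the close wrist view as the better one.
- **Beaker position:** the top camera's two readings differed by about 8 mm. I put that down to noise, since no contact was ever felt there.

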